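# Push the test roller up the incline and hold it at the start stop

### The job

Get the tilting-board rig ready for a timed rolling run: with your fingertips, push the aluminium roller that lies at the foot of the sloping board all the way up between its rails until it lies snug against the rubber-faced stop, without flicking it or letting it run back down. Only push it, do not pick it up, and leave the other things on the bench where they are. Finish while holding it there: your fingers stay behind the roller and keep it pressed against the stop, since it rolls away as soon as you let go.

Things in the scene. Friction and masses are not known exactly. Their poses are not given: they have to be found in the camera images.
- roller: Solid polished aluminium cylinder, 50 mm diameter, 100 mm long, about 0.5 kg, a thin dark line round it near each end. Origin: its centre. Its y axis is the cylinder's axis, lying across the slope; x and z turn as it rolls. At the start it lies still at the foot of the sloping board against the foot lip, its axis 25 mm above the board. It rolls freely, slips easily on a fingertip, and runs back down if let go.
- deck: The fixed sloping board of the rig, pale wood, 355 mm long, 150 mm wide. Origin: on its upper face, mid-width, at the uphill side of the foot lip, 36 mm above the table. x runs up the slope (7 degrees above level) along the face, y across the slope, z square to the face. The board ends at x = -10 mm; the bystanders beside it leave at least 60 mm free beyond its foot.
- foot_lip (a point): Top of the foot lip, mid-width: an aluminium strip across the lower end of the board, 6 mm high and 3 mm thick, that the roller rests on at the start. A finger goes in behind the roller above this lip. Axes as the board's.
- rail (a point): Top of one of the two aluminium rails, at mid-length. Rails are 10 mm high, 3 mm thick, 104 mm apart between inner faces, run the board's full length and guide the roller's ends. Two pairs of black light gates, 22 mm high above the board, stand outside the rails (61 to 72 mm from the board's middle) at deck x = 65 and 165 mm. Axes as the board's.
- stop: The start stop: aluminium crossbar with a black rubber facing on its downhill side, clamped to both rails by side thumbscrews. It reaches 40 mm above the board and is 34 mm long along the slope. It is clamped at a different place each time (rubber at deck x = 235 to 295 mm) and stays put under an ordinary push. Origin: on the board, mid-width, below the rubber face. Axes as the board's.
- stop_face (a point): Point on the stop's flat rubber face, mid-width, 25 mm above the board (the height of the roller's axis). Axes as the board's: x up the slope. The roller is home when its centre is 25 mm down the slope from this point.
- sleeve: Bystander: steel sleeve standing upright beside the rig, 50 mm diameter, 60 mm high. Origin: centre of its underside.
- slug: Bystander: solid brass cylinder standing upright beside the rig, 40 mm diameter, 40 mm high. Origin: centre of its underside.
- screwdriver: Bystander: screwdriver, 190 mm long, lying on the table along the robot's side of the rig.
- wrench: Bystander: steel wrench, 160 mm long, lying on the table towards the robot's left.
- tape: Bystander: roll of grey tape lying flat, 110 mm diameter, 48 mm high. Origin: centre of its underside.
- coaster: Bystander: flat red six-sided plaque, 116 mm across corners, 8 mm thick. Origin: centre of its underside.
- meter: Bystander: grey handheld multimeter with black ends lying on its back, 160 x 82 mm, about 38 mm high. Origin: centre of its underside.
Mind the look-alikes: they are no part of the job. Of the things like the roller, leave any that is orange; of the rest the smaller one is meant.

How it is judged:
On the way, in this order (a step that is already met when the one before it is completed fails the run):
1. the fingers have pushed the roller at least 60 mm up the slope from the foot, still on the board and short of the stop (x of roller in the frame of deck above 0.076 m and z of roller in the frame of deck below 0.033 m and x of roller in the frame of stop_face below -0.045 m and contact force between the fingers and roller above 0.05 N), for 0.05 s.
2. the roller is against the stop, held by the fingers (x of roller in the frame of stop_face above -0.0275 m and contact force between roller and stop above 0.3 N and contact force between the fingers and roller above 0.3 N), for 0.2 s.
At the end, for the whole second after the job is handed in: The roller lies still on the board and square against the stop (its centre within 27.5 mm of the rubber face, on the face of the board within 3 mm), pressed against the rubber with more than 0.3 N by the fingers, which are still on it with more than 0.3 N (all of step 2 and z of roller in the frame of deck between 0.022 and 0.028 m and angle between the y axis of roller and the y axis of deck, either way round below 0.06 rad and linear speed of roller below 0.02 m/s); the arm keeps its last pose, push and grip.
It fails at once if the roller is lifted off the board (more than 8 mm) (z of roller in the frame of deck above 0.033 m).
It fails at once if the roller runs free on the slope, rolled back or flicked (faster than 0.25 m/s with no finger on it) (contact force between the fingers and roller below 0.01 N and linear speed of roller above 0.25 m/s).
It fails at once if a bystander (sleeve, slug, screwdriver, wrench, tape, plaque or multimeter) is moved by more than 30 mm (distance of any of sleeve, slug, screwdriver, wrench, tape, coaster, meter from where it was at the start of the episode above 0.03 m).
It also fails if it takes over 45 s, if anything falls off the work surface, if the arm or the gripper's body presses on something with over 40 N, if the wrist force passes 120 N, or if a joint passes its speed limit or range.

### The arm

A 6-joint arm with a two-finger parallel gripper is mounted at the origin on the work surface. World frame = base frame: x ahead of the robot, y to its left, z up, the work surface at z = 0. Lengths are in m, angles in rad, forces in N, time in s.
With the tool pointing down it reaches from about 0.325 to 0.875 m from the base axis. Payload 4.4 kg.
Tool frame: the origin (TCP) lies at the very end of the fingers, on their centre line; the grasp point (between the pads) lies 19 mm behind it; z points along the fingers, x is the direction in which the jaws open and shut, and the axes are right-handed (so a half turn about z gives the same grasp; the last joint's range is limited). The gripper opens to 85 mm and grips with 20 to 120 N. Pads are 22 mm wide; open, the fingers measure 114 mm over their backs; the gripper's body (76 mm by 85 mm) begins 54 mm behind the grasp point. The pads swing forward as they close: fully open they stand 13 mm farther back than shut.
Start: joints at [-1.393, 0.207, 1.542, -0, 1.393, -0.15], TCP at [0.186, -0.544, 0.231] pointing down, gripper open.
Joint ranges: [-2.73, 2.73], [-0.86, 2.22], [0.23, 2.46], [-1.11, 4.25], [0.08, 2.63], [-2.82, 2.82]. Speed limits (rad/s): [2.79, 2.79, 3.14, 3.14, 3.14, 3.14].

### API

Orientations are given as a unit quaternion [x, y, z, w].
In Python, from cell import observe, cams, ticket gives the robot as it stands.
- The arm moves only by the shell command python3 -m crank 'ROWS'. ROWS is text: rows parted by semicolons, each of 7 numbers parted by spaces: the shift along the world's x, y, z in mm, then the turn, a rotation vector about the world's x, y, z in rad, then the finger opening in mm, from 0 to 85.4. In form: tx ty tz ax ay az jaw; .... A call has 1 to 12 rows; each row shifts and turns the pose as measured when the row begins; what a row does not reach is not made up. A row lasts 1/12 s, in which the tool goes at most 41.7 mm and 7.16 degrees, less where a joint would pass 70% of its speed; a pose out of reach is approached as far as the arm can. A call with a gripper value outside its range is refused whole. The fingers move at their own pace and stop on an object; the grip force is fixed at half the most. Time passes only in rows, so rows that do not move let the fingers close. It gives the time, the measured TCP pose, the force and the opening at its end, in the units of the state.
- observe(): the state, without advancing time (a new reading comes with each control period).
- cams.get_image(name): name is "scene" or "top" or "wrist"; returns a dict with "frame" (420x560x3 uint8, blue, green, red), "fov_y" (degrees; the focal length in pixels is half the picture's height over the tangent of half this angle, whatever the lens; pixels are square), "cx", "cy" (the principal point, pixels), "eye" and "rotation" of the camera in the world; the wrist camera has in their place "T_tool_cam" (4x4, takes a point from camera to tool coordinates, whose origin is the TCP and whose axes are the tool frame's). Camera axes: x right, y down, z forward; pixel columns grow to the right and rows downward; lengths in m; the calibration is good to about 2 mm. The wrist camera is an equidistant fisheye: a pixel r from the principal point sees the ray r / f radians off the axis. A picture is of the moment at which its call begins: read the wrist's pose just before it. There is no depth.
- ticket.close_job(): hands the job in, once; it reports no verdict.
Trained networks look in a picture, given as the dict that the camera call returned (one of the last four; its "shot" number tells which), for a name from the list of things; names that differ only in an ending like _2 or _b are one class to them, and where a whole thing is asked for, a point or a joint stands for the part that bears it (a point fixed in the world has none). Each returns a list of dicts, best first, with "p" (0 to 1); they miss things now and then, are a little off and sometimes report something else, mostly with a low value. They report only what shows in the picture. A call takes as long as a camera call. They do not tell look-alikes from the thing itself.
- cams.recognise(picture, query): "location" ([x, y, z] in m, in world coordinates, good to about 4 mm: the middle of the surface that is visible of it).
- cams.trace(picture, query): "region" (420x560 bool, what is visible of it).
- cams.pinpoint(picture, query): "location" ([x, y, z] in m, in world coordinates, good to about 4 mm: a listed point, or the origin of a listed thing).
The state is a dict: "clock": time; "q": joint angles; "joint_vel": joint speeds; "effort": joint torques, N m; "position": TCP position; "tool_rot": TCP orientation; "contact_force": force on the tool from outside, world axes, zero at the start; "ft_torque": the same for the moment, N m; "finger_gap": finger opening in m.
Only numpy, scipy, OpenCV 4.12 (cv2) and the standard library are available. Lean on these libraries where they do the work, as an engineer would, in place of code of your own. Each camera call takes 0.05 s, during which the arm holds its last target.

## Working session

There is one attempt and no reset: what is moved stays moved. The work goes in short steps, Python scripts to look and compute and a shell command to move; the robot and the scene stay as the last step left them, time stands still between calls to the robot, and variables do not carry over. Pictures are saved under pics/ and viewed, and the job is handed in when it is done.

```bash
ls; mkdir -p pics; python3 - <<'E'
from cell import observe, cams
import cv2
s=observe();print(s)
for n in ("scene","top"):
    p=cams.get_image(n);cv2.imwrite(f"pics/{n}0.png",p["frame"]);print(n,p["fov_y"],p["eye"])
    for q in ("roller","deck","foot_lip","stop_face","stop","rail","sleeve","slug","screwdriver","wrench","tape","coaster","meter"):
        for r in cams.pinpoint(p,q)[:4]: print(q,[round(float(v),4) for v in r["location"]],round(r["p"],2))
E
```

```text
pics
{'clock': 0.0, 'q': array([-1.39252607e+00,  2.07443411e-01,  1.54297161e+00,  3.13079325e-05,
        1.39347464e+00, -1.50500985e-01]), 'joint_vel': array([-0.00299977, -0.00120389, -0.00184104, -0.00098461,  0.00241037,
        0.00029388]), 'effort': array([-3.61649873e-04, -3.83031106e+01, -2.91598338e+01, -3.06161810e-04,
        1.04936058e-02,  7.10701428e-06]), 'position': array([ 0.18551876, -0.54345149,  0.23010408]), 'tool_rot': array([ 8.13287564e-01, -5.81860824e-01, -8.12570482e-04, -8.11803705e-04]), 'contact_force': array([-0.17664551, -0.16771923,  0.72406086]), 'ft_torque': array([ 0.00744139,  0.02174587, -0.01797557]), 'finger_gap': 0.085166794582618}
scene 43.120289830979104 [ 1.6787351  -0.16868267  0.8161929 ]
roller [0.5871, -0.1123, 0.0647] 0.91
roller [0.6098, -0.2847, 0.0329] 0.89
roller [0.4369, -0.2666, 0.0238] 0.88
deck [0.5917, -0.1243, 0.0412] 0.56
foot_lip [0.5908, -0.1243, 0.0423] 0.65
stop_face [0.5399, 0.1295, 0.0917] 0.57
stop [0.5389, 0.1327, 0.0659] 0.68
rail [0.6137, 0.0251, 0.0601] 0.94
rail [0.6671, 0.1224, 0.0028] 0.32
slug [0.7097, -0
[... 442 characters left out ...]
 -0.2685, 0.0241] 0.91
roller [0.5892, -0.1061, 0.0619] 0.86
deck [0.5874, -0.1217, 0.0326] 0.83
foot_lip [0.5962, -0.1246, 0.0404] 0.79
foot_lip [0.5853, -0.1083, 0.0623] 0.48
foot_lip [0.6239, -0.486, -0.001] 0.24
stop_face [0.5343, 0.1296, 0.0921] 0.88
stop [0.5385, 0.1385, 0.068] 0.87
stop [0.7028, -0.0033, 0.0002] 0.35
rail [0.6141, 0.0239, 0.0635] 0.66
rail [0.7765, -0.1902, -0.0008] 0.48
sleeve [0.6711, 0.1248, -0.0012] 0.59
slug [0.7033, -0.005, -0.0033] 0.76
screwdriver [0.434, -0.0013, -0.0008] 0.57
wrench [0.2226, 0.3492, -0.0021] 0.68
tape [0.4368, 0.4434, 0.0016] 0.87
tape [0.2235, 0.3481, -0.0039] 0.31
coaster [0.6227, -0.4847, 0.0013] 0.63
meter [0.7749, -0.1925, -0.0008] 0.64
```

View pics/scene0.png

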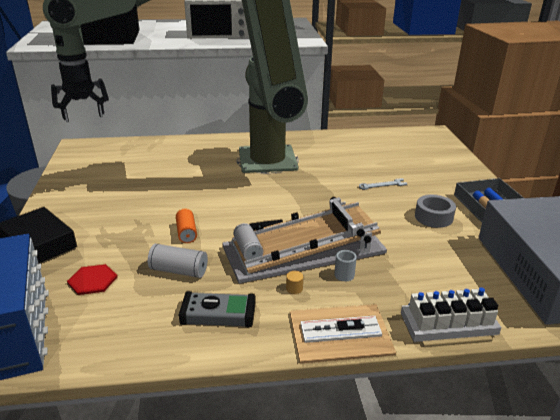

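View pics/top0.png

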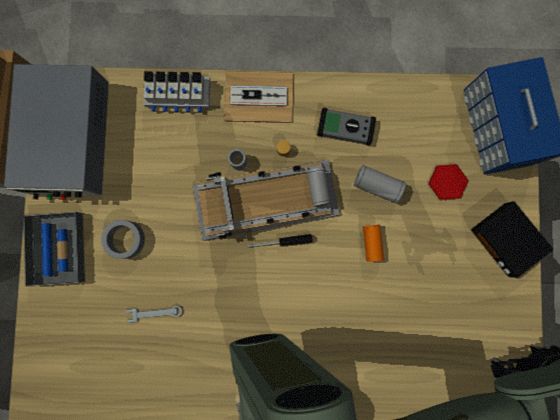

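Three things look like the roller:
- Silver cylinder on the board: scene (247,242), top (320,187).
- Larger silver cylinder on the table: scene (178,262), top (380,184).
- Orange cylinder: scene (186,225), top (374,243).

The one on the board is meant. It is the smaller silver one and lies at the foot of the slope. I'll confirm that in a crop and fit the deck pose.

```bash
cat > h.py <<'E'
import numpy as np, cv2
from scipy.spatial.transform import Rotation as R
from scipy.optimize import least_squares
def deckRT(p):  # p: x0,y0,z0,yaw
    a=np.radians(7);Rm=R.from_euler('z',p[3]).as_matrix()@R.from_euler('y',-a).as_matrix()
    return Rm,np.array(p[:3])
def proj(pic,P):
    c=(np.asarray(P)-pic["eye"])@np.asarray(pic["rotation"])
    f=pic["frame"].shape[0]/2/np.tan(np.radians(pic["fov_y"])/2)
    return np.stack([pic["cx"]+f*c[:,0]/c[:,2],pic["cy"]+f*c[:,1]/c[:,2]],1)
E
python3 - <<'E'
from h import *
from cell import cams
obs=[]
for n in ("top","scene","top","scene"):
    p=cams.get_image(n)
    if n=="top": top=p
    else: sc=p
    for q in ("deck","foot_lip","stop_face","stop","rail"):
        r=cams.pinpoint(p,q)
        if r and r[0]["p"]>.5: obs.append((q,np.array(r[0]["location"])))
def res(v):
    Rm,t=deckRT([v[0],v[1],.036,v[2]]);s=v[3]
    L={"deck":[0,0,0],"foot_lip":[-.0015,0,.006],"stop_face":[s,0,.025],"stop":[s,0,0],"rail":[.1675,-.0535,.010]}
    return np.concatenate([(o-(t+Rm@np.array(L[q])))/.004 for q,o in obs])
f=least_squares(res,[.59,-.124,1.77,.26],loss='soft_l1');print(f.x,np.degrees(f.x[2]));print(np.round(res(f.x).reshape(-1,3)*4,1))
np.save("deck.npy",f.x)
Rm,t=deckRT([f.x[0],f.x[1],.036,f.x[2]]);s=f.x[3]
for n,p,(x0,y0) in (("top",top,(180,140)),("scene",sc,(140,180))):
    im=cv2.resize(p["frame"],None,fx=4,fy=4,interpolation=cv2.INTER_CUBIC)
    for a,b in [((-.01,-.0535,.01),(.345,-.0535,.01)),((-.01,.0535,.01),(.345,.0535,.01)),((s,-.05,.04),(s,.05,.04)),((-.0015,-.05,.006),(-.0015,.05,.006)),((.0162,-.05,.05),(.0162,.05,.05))]:
        q=proj(p,[t+Rm@np.array(a),t+Rm@np.array(b)])*4
        cv2.line(im,*[tuple(int(v) for v in k) for k in q],(0,0,255),1)
    cv2.imwrite(f"pics/{n}_fit.png",im[y0*4:y0*4+480,x0*4:x0*4+(800 if n=="top" else 800)])
E
```

```text
[ 0.59057541 -0.12493219  1.76668416  0.26385476] 101.22354598452975
[[ -3.8   1.6  -3. ]
 [  2.9   2.    0. ]
 [ -7.7  -0.1  -0.8]
 [ -0.4   3.4  -2.8]
 [  4.  -25.5  -5. ]
 [ -1.    3.8   2.6]
 [ -0.6   4.7  -0.9]
 [  1.1  -0.6  -0.9]
 [ -1.1   0.2  -2.3]
 [  3.1 -23.8  -4.4]
 [ -1.8   2.4  -4.5]
 [ -0.2   2.1  -1.3]
 [ -4.8  -2.1   1.7]
 [ -3.5   3.   -4.8]
 [  7.1 -22.3  -0.7]
 [  0.4   0.4   3.9]
 [  1.    3.8   3.2]
 [  0.   -1.9  -3.5]
 [  1.2  -1.5   0.2]
 [  2.6 -24.8  -8.4]]Traceback (most recent call last):
  File "<stdin>", line 21, in <module>
  File "h.py", line 8, in proj
    c=(np.asarray(P)-pic["eye"])@np.asarray(pic["rotation"])
      ~~~~~~~~~~~~~~~~~~~~~~~~~~^~~~~~~~~~~~~~~~~~~~~~~~~~~~
ValueError: matmul: Input operand 1 has a mismatch in its core dimension 0, with gufunc signature (n?,k),(k,m?)->(n?,m?) (size 4 is different from 3)
```

```bash
sed -i 's/np.asarray(pic\["rotation"\])/R.from_quat(pic["rotation"]).as_matrix()/' h.py
python3 - <<'E'
from h import *
from cell import cams
obs=[]
for n in ("top","scene","top","scene"):
    p=cams.get_image(n)
    if n=="top": top=p
    else: sc=p
    for q in ("deck","foot_lip","stop_face","stop","rail"):
        r=cams.pinpoint(p,q)
        if r and r[0]["p"]>.5: obs.append((q,np.array(r[0]["location"])))
def res(v):
    Rm,t=deckRT([v[0],v[1],.036,v[2]]);s=v[3]
    L={"deck":[0,0,0],"foot_lip":[-.0015,0,.006],"stop_face":[s,0,.025],"stop":[s,0,0],"rail":[v[4],-.0535,.010]}
    return np.concatenate([(o-(t+Rm@np.array(L[q])))/.004 for q,o in obs])
f=least_squares(res,[.59,-.124,1.77,.26,.16],loss='soft_l1');print(f.x,np.degrees(f.x[2]));print(np.round(res(f.x).reshape(-1,3)*4,1).std(0))
np.save("deck.npy",f.x)
Rm,t=deckRT([f.x[0],f.x[1],.036,f.x[2]]);s=f.x[3]
for n,p,(x0,y0) in (("top",top,(180,140)),("scene",sc,(200,180))):
    im=cv2.resize(p["frame"],None,fx=4,fy=4,interpolation=cv2.INTER_CUBIC)
    for a,b in [((-.01,-.0535,.01),(.345,-.0535,.01)),((-.01,.0535,.01),(.345,.0535,.01)),((s,-.05,.04),(s,.05,.04)),((-.0015,-.05,.006),(-.0015,.05,.006)),((.0162,-.05,.05),(.0162,.05,.05))]:
        q=proj(p,[t+Rm@np.array(a),t+Rm@np.array(b)])*4
        cv2.line(im,*[tuple(int(v) for v in k) for k in q],(0,0,255),1)
    cv2.imwrite(f"pics/{n}_fit.png",im[y0*4:y0*4+480,x0*4:x0*4+800])
E
```

```text
[ 0.59002939 -0.12077259  1.7726994   0.2601803   0.13747537] 101.56819399138142
[ 34.54908107 125.37141894   7.97789536]
```

View pics/top_fit.png

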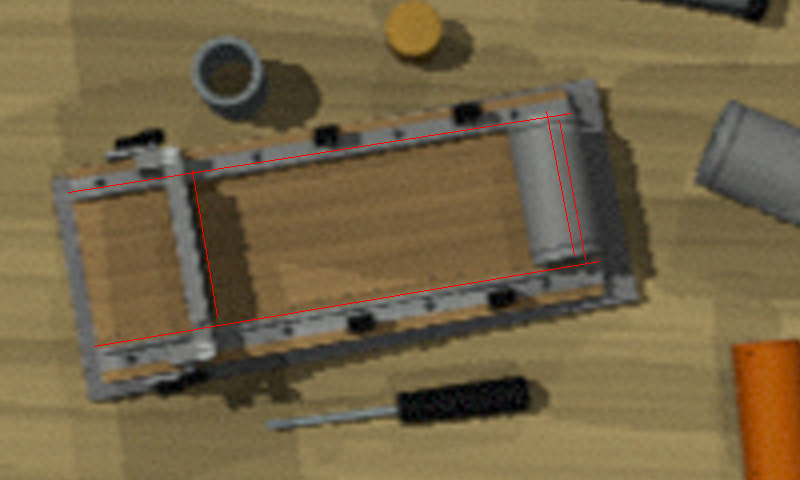

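View pics/scene_fit.png

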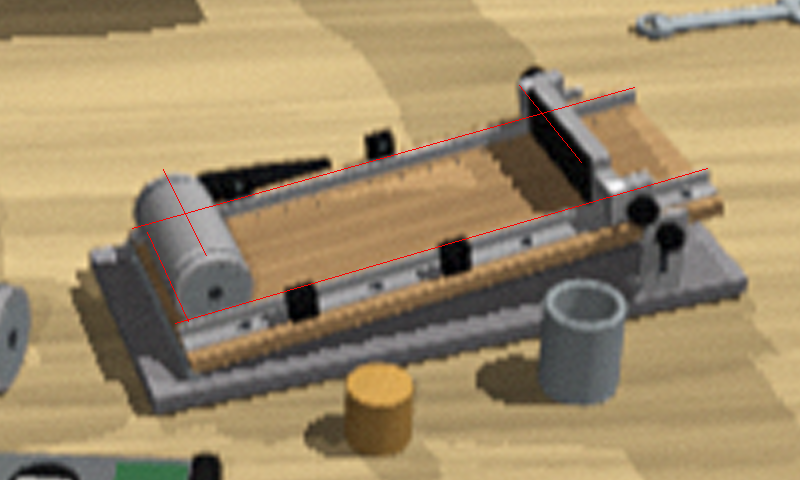

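The crop confirms the target: the plain silver cylinder at crop (550,190), lying between the rails against the lip. The fitted overlay is within about 3 mm of the rails. Next I'll work out the hover and entry poses.

```bash
cat >> h.py <<'E'
D=[.590,-.1225,.036,np.radians(101.4)]
def go(dx,dy,dz,tilt=0):
    from cell import observe
    s=observe();Rm,t=deckRT(D)
    T=t+Rm@np.array([dx,dy,dz])
    Rt=np.stack([-Rm[:,1],-Rm[:,0],-Rm[:,2]],1)
    Rt=R.from_rotvec(Rm[:,1]*tilt).as_matrix()@Rt
    rv=(R.from_matrix(Rt)*R.from_quat(s["tool_rot"]).inv()).as_rotvec()
    print("delta mm",np.round((T-s["position"])*1e3,1),"rotvec",np.round(rv,3),np.degrees(np.linalg.norm(rv)).round(1))
    print("deck pos of tcp",np.round(Rm.T@(s["position"]-t)*1e3,1),"F deck",np.round(Rm.T@s["contact_force"],2),"gap",s["finger_gap"],"t",s["clock"])
    print("x_d",np.round(Rm[:,0],3),"q",np.round(s["q"],2))
E
python3 -c "
from h import *
go(-.035,0,.10)"
```

```text
delta mm [ 413.6  375.7 -100.3] rotvec [ 0.116 -0.066  1.439] 82.8
deck pos of tcp [-307.2  479.7  234.5] F deck [ 1.32 -0.68  0.15] gap 0.08547937298335567 t 3.8
x_d [-0.196  0.973  0.122] q [-1.39  0.21  1.54  0.    1.39 -0.15]
```

```bash
python3 -m crank '28 24 0 0 0 0.12 50;28 24 0 0 0 0.12 50;28 24 0 0 0 0.12 50;28 24 0 0 0 0.12 50;28 24 0 0 0 0.12 50;28 24 0 0 0 0.12 50;28 24 0 0 0 0.12 50;28 24 0 0 0 0.12 50;28 24 0 0 0 0.12 50;28 24 0 0 0 0.12 50;28 24 0 0 0 0.12 50;28 24 0 0 0 0.12 50'; python3 -c "
from h import *
go(-.035,0,.10)"
```

```text
clock: 4.8
position: [0.5279, -0.2482, 0.2332]
tool_rot: [0.992, 0.122, 0.004, 0.003]
contact_force: [0.7, -0.4, 0.5]
finger_gap: 0.0502
delta mm [  71.4   79.7 -102.2] rotvec [ 0.124  0.035 -0.046] 7.8
deck pos of tcp [-86.1  85.7 209.2] F deck [-0.43 -0.65  0.55] gap 0.050194924093653774 t 4.8
x_d [-0.196  0.973  0.122] q [-0.59  0.22  1.53  0.    1.39 -0.83]
```

```bash
python3 -m crank '18 20 -20 0.04 0.01 -0.015 50;18 20 -20 0.04 0.01 -0.015 50;18 20 -20 0.03 0.01 -0.01 50;16 18 -20 0.02 0.005 -0.005 50;5 5 -22 0 0 0 50;0 0 0 0 0 0 50'; python3 - <<'E'
from h import *
go(-.035,0,.10)
from cell import cams,observe
s=observe();p=cams.get_image("wrist");cv2.imwrite("pics/w1.png",p["frame"])
t=cams.get_image("top");cv2.imwrite("pics/t1.png",cv2.resize(t["frame"][130:270,180:420],None,fx=3,fy=3))
T=np.array(p["T_tool_cam"]);print(np.round(T,3))
Rm,o=deckRT(D)
for q in ("roller","foot_lip","stop_face","deck"):
    for r in cams.pinpoint(p,q)[:2]: print(q,np.round(Rm.T@(np.array(r["location"])-o)*1e3,1),round(r["p"],2))
E
```

```text
clock: 5.3
position: [0.614, -0.1543, 0.1311]
tool_rot: [0.992, 0.106, -0.002, -0.064]
contact_force: [-1.1, 0.1, -0.7]
finger_gap: 0.0499
delta mm [-14.7 -14.2  -0.1] rotvec [-0.008  0.009 -0.014] 1.0
deck pos of tcp [-24.1 -17.2  98.8] F deck [ 0.19  1.05 -0.7 ] gap 0.049909196430966765 t 5.3
x_d [-0.196  0.973  0.122] q [-0.44  0.45  1.44  0.11  1.32 -0.68]
[[ 1.    -0.001  0.001  0.001]
 [ 0.     0.953  0.303 -0.077]
 [-0.001 -0.303  0.953 -0.144]
 [ 0.     0.     0.     1.   ]]
roller [17.5 -2.  23.2] 0.81
roller [-160.7   11.1   13. ] 0.74
```

View pics/w1.png

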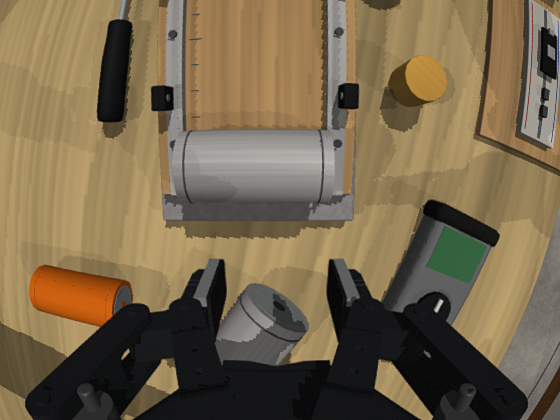

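View pics/t1.png

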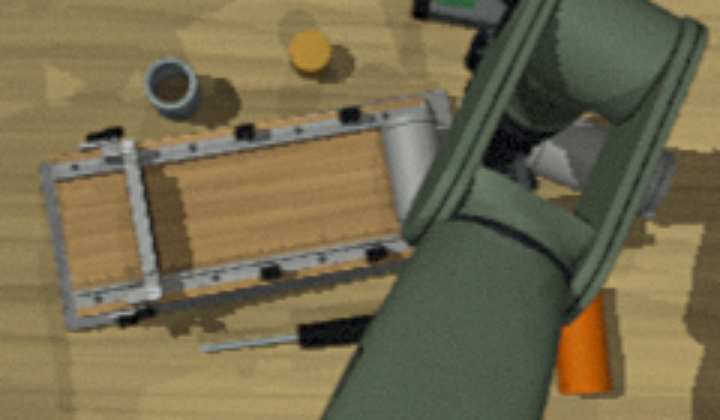

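The wrist view shows the roller at (258,168) with its dark end lines, square between the rails. The foot plate is at y≈210, and the larger silver cylinder is behind, at (268,315). The measured roller position in the deck frame is (17.5, -2, 23) mm, against an expected (16, 0, 25). I'll correct the offset and then descend.

```bash
python3 -m crank '-7 -7 0 -0.008 0.009 -0.014 50;-6 -6 0 0 0 0 50;0 0 0 0 0 0 50'; python3 -c "
from h import *
go(-.037,-.001,.10); go(-.037,-.001,.012)"
```

```text
clock: 5.85
position: [0.6035, -0.1754, 0.1433]
tool_rot: [0.994, 0.096, 0.002, -0.054]
contact_force: [0.0, 0.6, 0.4]
finger_gap: 0.0503
delta mm [ -2.8   5.2 -12.6] rotvec [0.011 0.017 0.007] 1.2
deck pos of tcp [-41.   -2.8 113.2] F deck [ 0.62 -0.14  0.37] gap 0.050332198053207926 t 5.85
x_d [-0.196  0.973  0.122] q [-0.47  0.42  1.45  0.1   1.32 -0.69]
delta mm [ -5.   15.7 -99.9] rotvec [0.011 0.017 0.007] 1.2
deck pos of tcp [-41.   -2.8 113.2] F deck [ 0.62 -0.14  0.37] gap 0.050332198053207926 t 5.85
x_d [-0.196  0.973  0.122] q [-0.47  0.42  1.45  0.1   1.32 -0.69]
```

```bash
python3 -m crank '-1 2 -14 0.005 0.008 0.003 50;-1 2 -14 0.005 0.008 0.003 50;-1 2 -14 0 0 0 50;-1 2 -14 0 0 0 50;0 2 -14 0 0 0 50;0 0 0 0 0 0 50;0 0 0 0 0 0 50'; python3 -c "
from h import *
go(-.037,-.001,.012)"
```

```text
clock: 6.43
position: [0.5965, -0.1659, 0.0661]
tool_rot: [0.993, 0.097, -0.007, -0.062]
contact_force: [-0.3, 0.4, -0.8]
finger_gap: 0.0499
delta mm [  2.1   6.2 -22.7] rotvec [-0.001 -0.003  0.004] 0.3
deck pos of tcp [-39.8   2.3  35.2] F deck [ 0.36  0.26 -0.9 ] gap 0.049899734656355554 t 6.4333
x_d [-0.196  0.973  0.122] q [-0.46  0.51  1.51  0.1   1.21 -0.7 ]
```

```bash
python3 -m crank '1 2 -8 0 0 0 50;1 2 -8 0 0 0 50;0 1 -5 0 0 0 50;0 0 0 0 0 0 50;0 0 0 0 0 0 50'; python3 - <<'E'
from h import *
go(-.03,-.001,.012)
from cell import cams
p=cams.get_image("wrist");cv2.imwrite("pics/w2.png",p["frame"])
p=cams.get_image("scene");cv2.imwrite("pics/s2.png",cv2.resize(p["frame"][150:320,140:420],None,fx=2.8,fy=2.8))
E
```

```text
clock: 6.85
position: [0.5989, -0.1602, 0.0427]
tool_rot: [0.993, 0.097, -0.007, -0.062]
contact_force: [-0.2, -0.3, -0.1]
finger_gap: 0.0497
delta mm [-1.8  7.2  1.6] rotvec [-0.002 -0.003  0.004] 0.3
deck pos of tcp [-37.6  -1.3  11.4] F deck [-0.31  0.21 -0.1 ] gap 0.049655351376787414 t 6.85
x_d [-0.196  0.973  0.122] q [-0.45  0.54  1.51  0.11  1.17 -0.69]
```

View pics/w2.png

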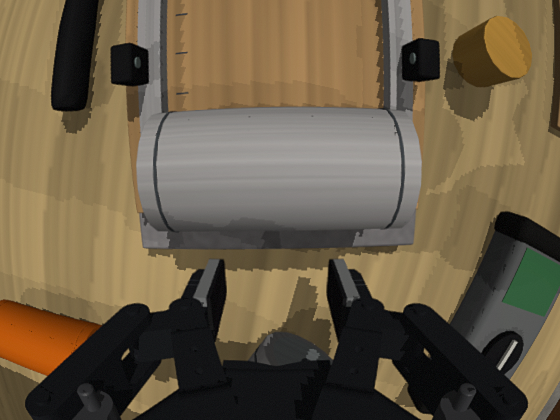

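View pics/s2.png

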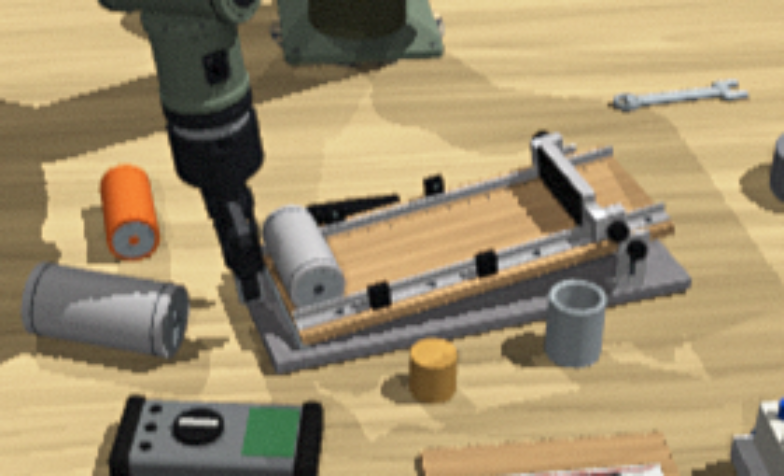

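```bash
python3 -m crank '-0.8 4 0.6 0 0 0 50;-0.8 4 0.6 0 0 0 50;-0.8 4 0.6 0 0 0 50;-0.8 4 0.6 0 0 0 50;-0.8 4 0.6 0 0 0 50;-0.8 4 0.6 0 0 0 50;-0.8 4 0.6 0 0 0 50;-0.8 4 0.6 0 0 0 50'; python3 - <<'E'
from h import *
go(.05,-.001,.013)
from cell import cams
p=cams.get_image("wrist");cv2.imwrite("pics/w3.png",p["frame"])
Rm,o=deckRT(D)
for r in cams.pinpoint(p,"roller")[:2]: print(np.round(Rm.T@(np.array(r["location"])-o)*1e3,1),round(r["p"],2))
E
```

```text
clock: 7.62
position: [0.5948, -0.1287, 0.0521]
tool_rot: [0.994, 0.097, -0.004, -0.058]
contact_force: [0.6, -1.0, 1.1]
finger_gap: 0.0497
delta mm [-13.4  53.5   2.9] rotvec [0.005 0.005 0.004] 0.4
deck pos of tcp [-5.  -3.5 16.8] F deck [-0.96 -0.38  1.18] gap 0.04966262768032162 t 7.6167
x_d [-0.196  0.973  0.122] q [-0.41  0.5   1.55  0.11  1.15 -0.65]
[32.1 -3.6 23.6] 0.87
[-111.7  174.3    0.2] 0.61
```

View pics/w3.png

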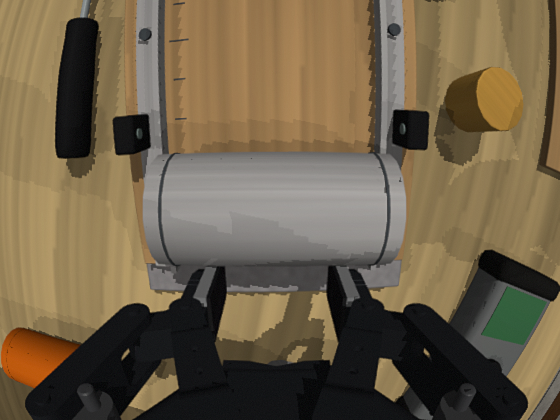

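The roller is moving on the fingertips: it is at x≈32 mm with the TCP at -5 mm, both fingers behind it at (210,270) and (340,270). The tip has crept up to 17 mm, so I'll hold it lower as I push on.

```bash
python3 -m crank '-1.2 5 -0.3 0 0 0 50;-1.2 5 -0.3 0 0 0 50;-1.2 5 -0.3 0 0 0 50;-1.2 5 -0.3 0 0 0 50;-1.2 5 -0.2 0 0 0 50;-1.2 5 0 0 0 0 50;-1.2 5 0 0 0 0 50;-1.2 5 0 0 0 0 50;-1.2 5 0 0 0 0 50;-1.2 5 0 0 0 0 50'; python3 - <<'E'
from h import *
go(.1,-.001,.013)
E
```

```text
clock: 8.55
position: [0.5826, -0.0755, 0.051]
tool_rot: [0.994, 0.097, -0.003, -0.057]
contact_force: [1.3, -3.7, 1.9]
finger_gap: 0.05
delta mm [-10.9  49.   10.1] rotvec [0.008 0.007 0.005] 0.6
deck pos of tcp [49.  -2.   9.1] F deck [-3.66 -0.57  2.33] gap 0.050004422407765974 t 8.55
x_d [-0.196  0.973  0.122] q [-0.33  0.46  1.62  0.11  1.12 -0.58]
```

```bash
python3 -m crank '-1 5 0.8 0 0 0 50;-1 5 0.8 0 0 0 50;-1 5 0.7 0 0 0 50;-1 5 0.6 0 0 0 50;-1 5 0.5 0 0 0 50;-1 5 0.5 0 0 0 50;-1 5 0.5 0 0 0 50;-1 5 0.5 0 0 0 50;-1 5 0.5 0 0 0 50;-1 5 0.5 0 0 0 50'; python3 - <<'E'
from h import *
go(.198,-.001,.013)
from cell import cams
p=cams.get_image("wrist");cv2.imwrite("pics/w4.png",p["frame"])
Rm,o=deckRT(D)
for q in ("roller","stop_face"):
  for r in cams.pinpoint(p,q)[:1]: print(q,np.round(Rm.T@(np.array(r["location"])-o)*1e3,1),round(r["p"],2))
E
```

```text
clock: 9.38
position: [0.5717, -0.0206, 0.058]
tool_rot: [0.994, 0.097, -0.003, -0.056]
contact_force: [1.0, -2.9, 1.0]
finger_gap: 0.0502
delta mm [-19.3  89.4  15. ] rotvec [0.009 0.008 0.004] 0.7
deck pos of tcp [105.4  -2.2   9.2] F deck [-2.91 -0.38  1.37] gap 0.05015159763225121 t 9.3833
x_d [-0.196  0.973  0.122] q [-0.25  0.42  1.67  0.12  1.1  -0.5 ]
roller [144.7   0.4  23.9] 0.92
stop_face [140.7  -2.   21.3] 0.55
```

View pics/w4.png

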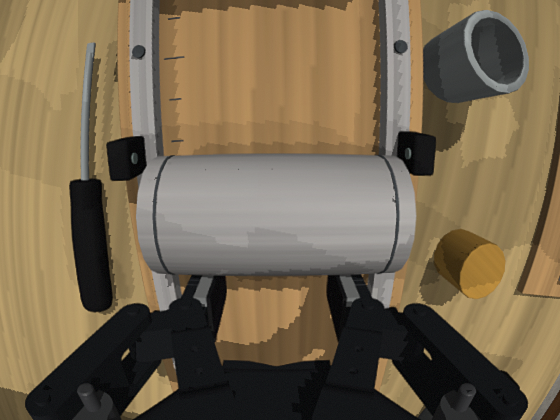

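```bash
python3 -m crank '-1 5 0.7 0 0 0 50;-1 5 0.7 0 0 0 50;-1 5 0.7 0 0 0 50;-1 5 0.6 0 0 0 50;-1 5 0.6 0 0 0 50;-1 5 0.6 0 0 0 50;-1 5 0.6 0 0 0 50;-1 5 0.6 0 0 0 50;-1 4 0.5 0 0 0 50;-1 4 0.5 0 0 0 50'; python3 - <<'E'
from h import *
go(.198,-.001,.013)
from cell import cams
p=cams.get_image("wrist");cv2.imwrite("pics/w5.png",p["frame"])
Rm,o=deckRT(D)
for q in ("roller","stop_face","stop"):
  for r in cams.pinpoint(p,q)[:1]: print(q,np.round(Rm.T@(np.array(r["location"])-o)*1e3,1),round(r["p"],2))
E
```

```text
clock: 10.37
position: [0.561, 0.0306, 0.0647]
tool_rot: [0.994, 0.097, -0.002, -0.055]
contact_force: [1.4, -3.8, 1.4]
finger_gap: 0.0502
delta mm [-8.6 38.2  8.4] rotvec [0.01  0.008 0.005] 0.8
deck pos of tcp [158.2  -1.8   9.5] F deck [-3.83 -0.65  1.85] gap 0.0501845449383674 t 10.3667
x_d [-0.196  0.973  0.122] q [-0.16  0.38  1.7   0.12  1.1  -0.41]
roller [194.5  -1.3  19.5] 0.83
stop [2.64e+02 2.00e-01 6.00e-01] 0.68
```

View pics/w5.png

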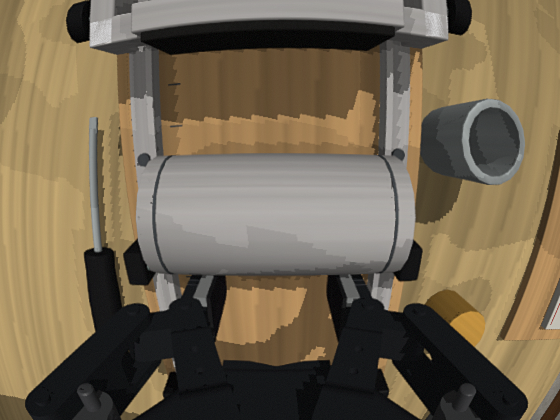

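The roller is at (276,215) and the stop's rubber edge is at y≈45. The stop reads x≈264 mm, so about 44 mm remain. I'll push on and slow down near the end.

```bash
python3 -m crank '-1 4 0.5 0 0 0 50;-1 4 0.5 0 0 0 50;-1 4 0.5 0 0 0 50;-1 4 0.5 0 0 0 50;-0.8 4 0.5 0 0 0 50;-0.8 4 0.5 0 0 0 50;-0.7 3 0.4 0 0 0 50;-0.6 2.5 0.3 0 0 0 50'; python3 - <<'E'
from h import *
go(.202,-.001,.012)
E
```

```text
clock: 11.23
position: [0.5542, 0.0604, 0.0688]
tool_rot: [0.994, 0.096, -0.002, -0.054]
contact_force: [0.2, -3.1, 1.2]
finger_gap: 0.0499
delta mm [-2.6 12.4  3.8] rotvec [0.012 0.009 0.006] 1.0
deck pos of tcp [189.   -1.1   9.8] F deck [-2.96  0.42  1.53] gap 0.04985504125086356 t 11.2333
x_d [-0.196  0.973  0.122] q [-0.11  0.36  1.71  0.12  1.09 -0.36]
```

```bash
python3 -m crank '-0.5 2.5 0.3 0 0 0 50;-0.5 2.5 0.3 0 0 0 50;-0.5 2.5 0.3 0 0 0 50;-0.5 2.5 0.3 0 0 0 50;-0.5 2.5 0.3 0 0 0 50'; python3 - <<'E'
from h import *
go(.202,-.001,.012)
E
```

```text
clock: 11.65
position: [0.5515, 0.074, 0.0705]
tool_rot: [0.994, 0.097, -0.002, -0.054]
contact_force: [2.5, -10.1, 0.6]
finger_gap: 0.0501
delta mm [ 0.1 -1.2  2.1] rotvec [0.014 0.009 0.006] 1.0
deck pos of tcp [203.   -1.1   9.8] F deck [-10.28  -0.5    1.87] gap 0.05009556204749901 t 11.65
x_d [-0.196  0.973  0.122] q [-0.08  0.36  1.72  0.12  1.09 -0.33]
```

The push force has jumped to 10 N, so the roller has met the stop. I'll keep a moderate push on and check.

```bash
python3 -m crank '-0.4 2 0.2 0 0 0 50;-0.4 2 0.2 0 0 0 50;-0.4 2 0.2 0 0 0 50;-0.4 2 0.2 0 0 0 50'; python3 - <<'E'
from h import *
go(.202,-.001,.012)
from cell import cams
p=cams.get_image("wrist");cv2.imwrite("pics/w6.png",p["frame"])
Rm,o=deckRT(D)
go(.202,-.001,.012)
for q in ("roller","stop_face","stop"):
  for r in cams.pinpoint(p,q)[:1]: print(q,np.round(Rm.T@(np.array(r["location"])-o)*1e3,1),round(r["p"],2))
p=cams.get_image("scene");cv2.imwrite("pics/s6.png",cv2.resize(p["frame"][150:320,140:420],None,fx=2.8,fy=2.8))
go(.202,-.001,.012)
E
```

```text
clock: 11.98
position: [0.5518, 0.0739, 0.0708]
tool_rot: [0.994, 0.099, -0.0, -0.044]
contact_force: [0.9, -9.0, -0.1]
finger_gap: 0.0498
delta mm [-0.2 -1.1  1.8] rotvec [0.032 0.014 0.   ] 2.0
deck pos of tcp [202.8  -1.4  10.1] F deck [-8.94  0.93  0.98] gap 0.04981667526497288 t 11.9833
x_d [-0.196  0.973  0.122] q [-0.07  0.36  1.72  0.1   1.08 -0.32]
delta mm [-0.2 -1.1  1.8] rotvec [0.032 0.014 0.   ] 2.0
deck pos of tcp [202.9  -1.4  10.1] F deck [-9.64 -0.05  0.37] gap 0.04993605980702284 t 12.0333
x_d [-0.196  0.973  0.122] q [-0.07  0.36  1.72  0.1   1.08 -0.32]
roller [237.9  -0.6  23.4] 0.82
stop_face [264.2   0.3  25.2] 0.94
delta mm [-0.2 -1.1  1.8] rotvec [0.031 0.014 0.   ] 2.0
deck pos of tcp [202.9  -1.4  10.1] F deck [-8.57  0.65  0.65] gap 0.05019982291755891 t 12.2333
x_d [-0.196  0.973  0.122] q [-0.07  0.36  1.72  0.1   1.08 -0.32]
```

View pics/w6.png

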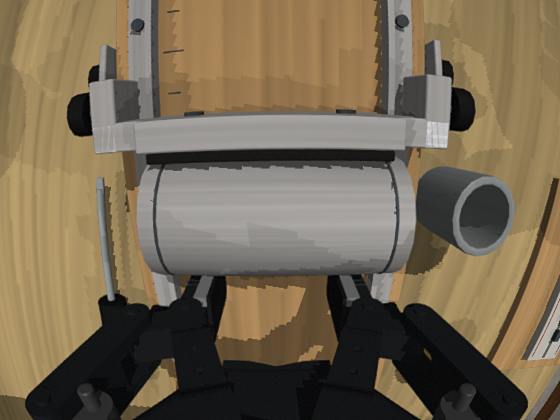

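View pics/s6.png

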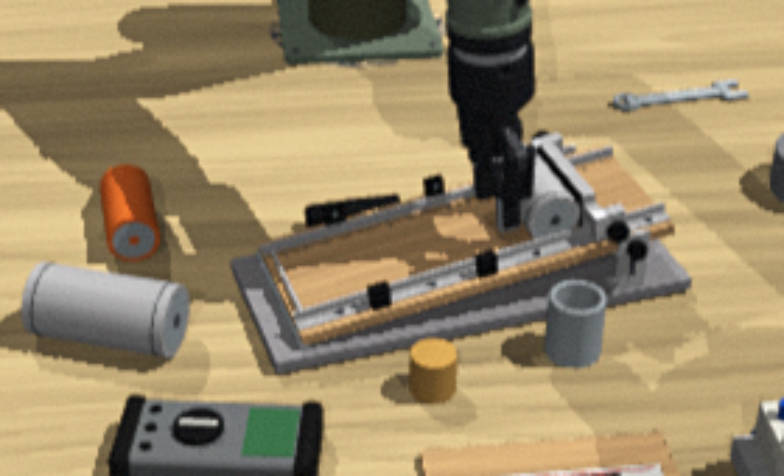

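In both pictures the roller lies square against the rubber: wrist (276,215), with the rubber edge at y≈157 level on both sides. The push is steady at about 9 N and nothing is moving. Handing in.

```bash
python3 -c "
from cell import ticket,observe
print(observe()['contact_force']);print(ticket.close_job())"
```

```text
[ 1.05603223 -8.54834091 -0.39529377]
the job is handed in; nothing more can be done
None
```

The roller is up against the rubber stop with both fingertips still behind it, and I handed the job in at about 12.2 s of the 45 s allowed. I pushed the smaller silver cylinder at the foot of the board, and left the larger silver one and the orange one alone.

**Last checks:**
- **Position:** the roller's centre was measured at deck x = 237.9 mm and the rubber face at 264.2 mm. That gap of 26.3 mm is within the 27.5 mm limit, but the readings are only good to about 4 mm. The jump in force on contact and the pictures also show it seated and square.
- **Push:** the force held steady at about 9 N, and the TCP stayed still to within 0.1 mm over the last 0.25 s.
- **Surroundings:** the bystanders that show in the last pictures appear where they were at the start. I judged this by eye and did not re-measure them.

**What disagreed:**
- The "rail" point reported by the recognition network sat about 25 mm off along the slope, so I did not use it for position along the slope.
- The fitted deck pose differed from the pictures by about 3 mm, which the wrist-camera check showed was small enough.
- The tool tilted by about 1° under the final push, without visible effect on the roller.

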